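# Probe a blind bore with the bench depth gauge and lock the slide

### The arm

A 6-joint arm with a two-finger parallel gripper is mounted at the origin on a cart in front of the work surface, level with it; the furniture and walls round the work are solid. World frame = base frame: x ahead of the robot, y to its left, z up, the work surface at z = 0. Lengths are in m, angles in rad, forces in N, time in s.
With the tool pointing down it reaches from about 0.35 to 0.85 m from the base axis. Payload 8.1 kg.
Tool frame: the origin (TCP) lies midway between the tips of the shut fingers; the grasp point (between the pads) lies 19 mm behind it; z points along the fingers, y is the direction in which the jaws open and shut (so a half turn about z gives the same grasp; the last joint's range is limited). The gripper opens to 93 mm and grips with 3 to 60 N. Pads are 15 mm wide; open, the fingers measure 128 mm over their backs; the gripper's body (75 mm by 188 mm) begins 65 mm behind the grasp point.
Start: joints at [-1.388, 0.13, 1.488, -0, 1.523, -0.085], TCP at [0.159, -0.579, 0.219] pointing down, gripper open.
Joint ranges: [-2.96, 2.96], [-0.89, 2.26], [0.02, 2.5], [-1.34, 4.48], [0, 2.73], [-2.66, 2.66]. Speed limits (rad/s): [2.39, 2.39, 2.79, 3.14, 3.14, 3.14].

### API

Orientations are given as a rotation vector (axis times angle).
In Python, from plant import robot gives the robot as it stands. The module is installed in compiled form; this text tells all that it offers.
- The arm moves only by the shell command python3 -m pendant 'ROWS' [FORCE]. ROWS is JSON, a list of rows, each an object with "translation": the shift along the tool's x, y, z in mm, a list of three; "twist": the turn, a rotation vector about the tool's x, y, z in rad, a list of three; "grip": the opening, from -1 (shut) to 1 (fully open). A call has exactly 10 rows; each row shifts and turns the pose as measured when the row begins, along the tool's axes as they then stand; what a row does not reach is not made up. A row lasts 1/10 s, in which the tool goes at most 50 mm and 8.59 degrees, less where a joint would pass 70% of its speed; a pose out of reach is approached as far as the arm can. A call is refused whole if a number of a shift passes 50 or a number of a turn 0.15, either way. A call with a gripper value outside its range is refused whole. The fingers move at their own pace and stop on an object; FORCE is the grip in N (left out, the last holds). Time passes only in rows, so rows that do not move let the fingers close, or fill a call up. It gives the time, the measured TCP pose, the force and the opening at its end, in the units of the state.
- robot.read_state(): the state, without advancing time (a new reading comes with each control period).
- robot.read_camera(name): name is "side" or "top"; returns (picture, depth): 400x640x3 uint8, red, green, blue; 400x640 float32, m along the optical axis (not along the pixel's ray), 0 where there is no reading.
- robot.camera_info(name): a dict with "vertical_fov" (degrees; the focal length in pixels is half the picture's height over the tangent of half this angle, whatever the lens; pixels are square), "cx", "cy" (the principal point, pixels), "cam_to_world" (4x4, takes a point from camera to world coordinates). Camera axes: x right, y up, looking along -z (the intrinsics and any distortion apply to the point x, -y, -z); pixel columns grow to the right and rows downward; lengths in m; the calibration is good to about 2 mm. A picture is of the moment at which its call begins. camera_info takes no time and is no camera call.
- robot.close_job(): hands the job in, once; it reports no verdict.
The state is a dict: "t": time; "q": joint angles; "dq": joint speeds; "joint_torque": joint torques, N m; "tool_pos": TCP position; "orientation": TCP orientation; "force": force on the tool from outside, world axes, zero at the start; "wrist_torque": the same for the moment, N m; "opening": finger opening in m.
Only numpy, scipy, OpenCV 4.12 (cv2) and the standard library are available. Lean on these libraries where they do the work, as an engineer would, in place of code of your own. Each camera call takes 0.05 s, during which the arm holds its last target. There are 200 camera calls.

### The job

Measure the blind bore with the bench depth gauge: push the carriage fully home against its end stop so that the bore stands under the probe, lower the slide by its knob until you feel the probe's spring tip press lightly on the bottom of the bore (never hard), and then turn the clamp lever fully round to lock the slide at that height. Leave the tip lightly pressed on the bottom and the loose things round the gauge where they are.

Things in the scene. Friction and masses are not known exactly. Their poses are not given: they have to be found in the camera images.
- gauge: bench depth gauge fixed to the worktop: dark steel base plate 235x120x14 mm, a 24 mm square steel column 100 mm behind the probe axis (its top 215 mm above the worktop), a carriage with the workpiece on the base, a grey slide on the column. Origin: on the worktop under the probe axis; x points from the operator's side towards the column, y to the left, z up
- work: dark steel workpiece 40 (x) x 46 (y) x 45 (z) mm bolted on the carriage, axes as the gauge's. Origin: centre of the bore's mouth, in its top face, 71 mm above the worktop. The blind bore is 18 mm wide; its depth is not known, somewhere from 18 to 36 mm
- probe: probe stem on the slide, a steel tube 11 mm in diameter and 40 mm long, hanging from the slide's arm. Origin: centre of the tube's lower end; z up. From it a brass spring tip of 8 mm diameter stands out 13 mm when free, so the free tip's end is 13 mm below this origin. The tip gives way upwards at 2 N per mm, 9 mm at most. A light press is 1 to 6 N on the bottom; more than 13 N damages it
- carriage (a joint): position of the carriage, m: 0 drawn out towards the operator, 0.036 fully home against the stop, with the bore under the probe. It slides along the gauge's x, takes about 2.5 N to push, and stays where it is left
- carriage_post (a point): middle of the upright steel post at the carriage's operator-side end, 14 mm in diameter, by which it is moved. The point is 56 mm above the worktop, 18 mm below the post's top; the carriage's top face is 30 mm below the point and a low collar round the post's foot ends 24 mm below it
- slide (a joint): travel of the slide down the column, m: 0 at the top, 0.072 at the lowest. Friction holds it where it is left; while the clamp is open, pushing it down takes about 4 N, lifting it 7 N. With the clamp locked it holds more than 20 N
- slide_knob (a point): grip point of the slide's upright round steel knob, on the probe axis, 18 mm in diameter. The point is 14 mm below the knob's top and 26 mm above the slide arm's top face
- lock (a joint): angle of the clamp lever, rad: 0 open, 1.0 fully locked against its stop; it grows clockwise seen from above, and grips from about 0.5. Turning it takes 2 to 5 N at the pin; it stays where it is left
- lock_pin (a point): middle of the upright black pin at the clamp lever's end, 12 mm in diameter, 60 mm from the lever's axis. The pin reaches 15 mm above this point and 18 mm below it to the lever. The lever rides on the slide, to the right of the column; open, it points along the gauge's -y, and it swings towards the operator (-x) to lock
- lock_axis (a point): point on the clamp lever's vertical axis, at the height of the pin's middle; it lies 70 mm behind (+x) and 45 mm right (-y) of the probe axis
- gauge_block: bystander: bare steel gauge block, 10x40x30 mm, standing; origin under its centre
- collet_3: bystander: steel collet, 24 mm across, 34 mm tall; origin under its centre
- brass_weight: bystander: brass weight with a knob, 31 mm across, 51 mm tall; origin under its centre
- collet_1: bystander: steel collet, 20 mm across, 31 mm tall; origin under its centre
- eraser: bystander: eraser, 22x52x12 mm; origin under its centre
- tape_roll: bystander: roll of tan tape, 66 mm across, 18 mm high; origin under its centre
- pencil: bystander: yellow pencil, 168 mm long; origin under its centre

How it is judged:
On the way, in this order (a step that is already met when the one before it is completed fails the run):
1. the carriage is home against its stop (value of joint carriage above 0.034 m), for 0.2 s.
2. the tip presses on the bottom with 1 to 8 N, the clamp still open (value of joint carriage above 0.034 m and contact force between probe and work between 1 and 8 N and value of joint lock below 0.45 rad), for 0.2 s.
3. the clamp lever is locked with the tip on the bottom (value of joint carriage above 0.034 m and contact force between probe and work above 0.8 N and value of joint lock above 0.85 rad), for 0.2 s.
At the end, for the whole second after the job is handed in: the carriage is home (within 2 mm of its stop), the probe's tip presses on the bottom of the bore with 0.8 to 7 N, the clamp lever is turned at least 0.85 of its 1.0 rad, and the slide is at rest (all of step 3 and contact force between probe and work below 7 N and velocity of joint slide between -0.002 and 0.002 m/s); the robot touches nothing.
It fails at once if the tip is pressed into the work with more than 13 N (contact force between probe and work above 13 N).
It fails at once if a loose thing round the gauge is moved by more than 30 mm (distance of any of gauge_block, collet_3, brass_weight, collet_1, eraser, tape_roll, pencil from where it was at the start of the episode above 0.03 m).
It also fails if it takes over 61 s, if anything falls off the work surface, if the arm or the gripper's body presses on something with over 40 N, if the wrist force passes 120 N, or if a joint passes its speed limit or range.

## Working session

There is one attempt and no reset: what is moved stays moved. The work goes in short steps, Python scripts to look and compute and a shell command to move; the robot and the scene stay as the last step left them, time stands still between calls to the robot, and variables do not carry over. Pictures are saved under pics/ and viewed, about 8 in all and at most 12, crops included, and the job is handed in when it is done.

```bash
mkdir -p pics; cat > h.py <<'E'
import numpy as np, cv2
from plant import robot
def cam(n):
    p,d=robot.read_camera(n); return p,d,robot.camera_info(n)
def pts(d,i):
    f=200/np.tan(np.radians(i["vertical_fov"])/2)
    v,u=np.mgrid[:400,:640]
    dist=np.array(i.get("distortion",[0]*5),float).ravel() if i.get("distortion") is not None else np.zeros(5)
    x=cv2.undistortPoints(np.stack([u,v],-1).reshape(-1,1,2).astype(float),np.array([[f,0,i["cx"]],[0,f,i["cy"]],[0,0,1.]]),dist).reshape(400,640,2)
    P=np.stack([x[...,0]*d,-x[...,1]*d,-d,np.ones_like(d)],-1)
    return (P@np.array(i["cam_to_world"]).T)[...,:3]
E
python3 - <<'E'
from h import *
for n in("side","top"):
    p,d,i=cam(n); print(n,i); cv2.imwrite(f"pics/{n}0.png",p[...,::-1]); np.save(f"{n}0.npy",pts(d,i)); print((d==0).mean())
print(robot.read_state())
E
```

```text
side {'vertical_fov': 52.835062618680396, 'cx': 318.621744844387, 'cy': 200.60299298094625, 'cam_to_world': array([[ 0.92764582,  0.15310965, -0.34063274,  0.30878194],
       [-0.37345617,  0.38501965, -0.84397296, -0.68644989],
       [ 0.00192989,  0.91011939,  0.41434161,  0.49083308],
       [ 0.        ,  0.        ,  0.        ,  1.        ]])}
0.003921875
top {'vertical_fov': 50.39323445906244, 'cx': 318.83940813141567, 'cy': 193.3258055777404, 'cam_to_world': array([[ 1.10773260e-01,  9.72812795e-01, -2.03382767e-01,
         3.87388696e-01],
       [-9.93825953e-01,  1.07136600e-01, -2.88396400e-02,
         3.49528984e-04],
       [-6.26583276e-03,  2.05321733e-01,  9.78674474e-01,
         1.21038170e+00],
       [ 0.00000000e+00,  0.00000000e+00,  0.00000000e+00,
         1.00000000e+00]])}
0.0040078125
{'t': 0.1, 'q': array([-1.38836788e+00,  1.31094537e-01,  1.48919036e+00, -2.42860153e-05,
        1.52298755e+00, -8.54209427e-02]), 'dq': array([ 0.00038128, -0.00319283, -0.00032152, -0.00256998,  0.00067912,
        0.00081517]), 'joint_torque': array([-1.37595571e-04, -5.61337245e+01, -4.93097734e+01,  7.68997218e-02,
        2.90661387e-02, -1.99333687e-05]), 'tool_pos': array([ 0.15870064, -0.57809132,  0.21767606]), 'orientation': array([-3.11179934e+00, -4.19258220e-01,  1.65902009e-04]), 'force': array([-0.11034251,  0.09192033, -1.08369971]), 'wrist_torque': array([ 0.02197662,  0.00260134, -0.06166779]), 'opening': 0.09256118385974785}
```

View pics/side0.png

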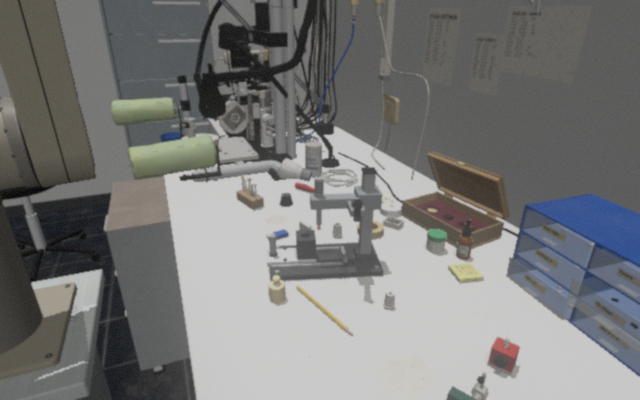

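View pics/top0.png

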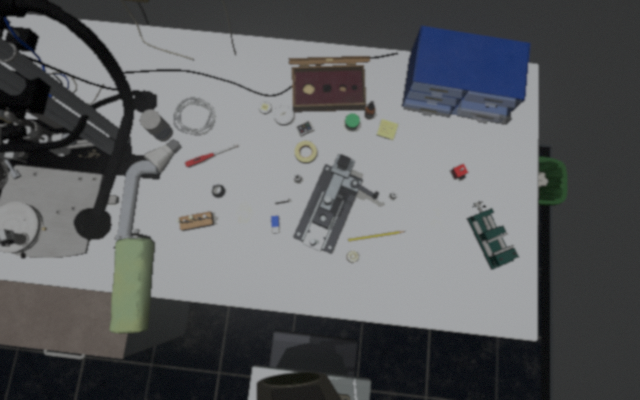

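Side: gauge at about (325,240), with the post at (272,240), knob (318,185) and column top (369,170). Top: column top (344,160), post end (313,240), lever pin about (377,198), pencil and brass weight to the lower right. Next I'll enlarge both views and fit them to the depth data.

```bash
python3 - <<'E'
from h import *
t=cv2.imread("pics/top0.png")[140:275,265:415]; s=cv2.imread("pics/side0.png")[155:345,255:405]
t=cv2.resize(t,None,fx=4,fy=4,interpolation=2); s=cv2.resize(s,None,fx=3,fy=3,interpolation=2)
cv2.imwrite("pics/topc.png",t); cv2.imwrite("pics/sidec.png",s)
for n in("top","side"):
    P=np.load(n+"0.npy").reshape(-1,3)
    m=(abs(P[:,0]-0.47)<.2)&(abs(P[:,1]+.05)<.2)&(P[:,2]>.006)&(P[:,2]<.26)
    Q=P[m]; print(n,len(Q),Q.min(0),Q.max(0))
    h,e=np.histogram(Q[:,2],np.arange(0,.27,.006))
    print([(round(a,3),int(b)) for a,b in zip(e,h)])
    q=Q[(Q[:,2]>.207)]; print("col",len(q),q.mean(0),q.min(0),q.max(0))
    q=Q[(abs(Q[:,2]-.014)<.004)].astype(np.float32)
    r=cv2.minAreaRect(q[:,:2]*1000); print("base",r)
E
```

```text
top 3774 [ 0.30338978 -0.2482581   0.00600562] [0.66999015 0.14995341 0.21952827]
[(np.float64(0.0), 0), (np.float64(0.006), 540), (np.float64(0.012), 1148), (np.float64(0.018), 340), (np.float64(0.024), 391), (np.float64(0.03), 125), (np.float64(0.036), 15), (np.float64(0.042), 26), (np.float64(0.048), 43), (np.float64(0.054), 12), (np.float64(0.06), 9), (np.float64(0.066), 157), (np.float64(0.072), 81), (np.float64(0.078), 0), (np.float64(0.084), 0), (np.float64(0.09), 0), (np.float64(0.096), 0), (np.float64(0.102), 0), (np.float64(0.108), 0), (np.float64(0.114), 0), (np.float64(0.12), 0), (np.float64(0.126), 0), (np.float64(0.132), 3), (np.float64(0.138), 13), (np.float64(0.144), 17), (np.float64(0.15), 117), (np.float64(0.156), 359), (np.float64(0.162), 142), (np.float64(0.168), 114), (np.float64(0.174), 24), (np.float64(0.18), 9), (np.float64(0.186), 8), (np.float64(0.192), 35), (np.float64(0.198), 34), (np.float64(0.204), 2), (np.float64(0.21), 7), (np.float64(0.216), 3), (np.float64(0.222), 0), (np.float64(0.228), 0), (np.float64(0.234), 0), (np.float64(0.24), 0), (np.float64(
[... 990 characters left out ...]
, 140), (np.float64(0.15), 141), (np.float64(0.156), 360), (np.float64(0.162), 123), (np.float64(0.168), 139), (np.float64(0.174), 63), (np.float64(0.18), 48), (np.float64(0.186), 53), (np.float64(0.192), 56), (np.float64(0.198), 49), (np.float64(0.204), 4), (np.float64(0.21), 9), (np.float64(0.216), 3), (np.float64(0.222), 0), (np.float64(0.228), 0), (np.float64(0.234), 0), (np.float64(0.24), 0), (np.float64(0.246), 0), (np.float64(0.252), 0), (np.float64(0.258), 0)]
col 14 [ 0.66846094 -0.03050298  0.21395223] [ 0.66565451 -0.03521146  0.20701875] [ 0.66980059 -0.02220843  0.21712943]
base ((562.1923217773438, -31.686126708984375), (361.6921081542969, 218.0816650390625), 88.11671447753906)
```

View pics/topc.png

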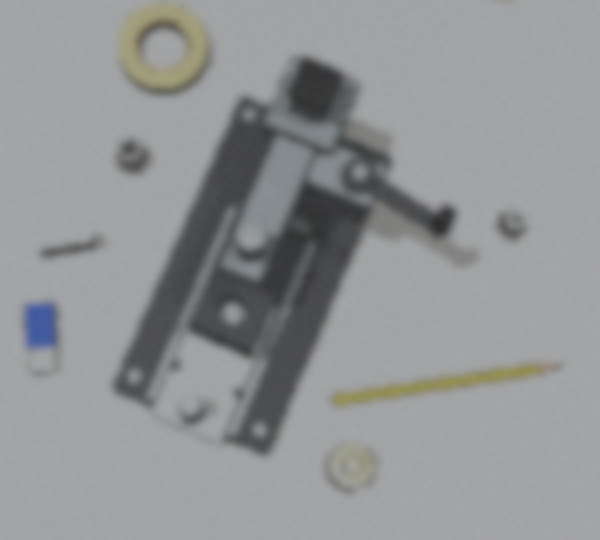

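View pics/sidec.png

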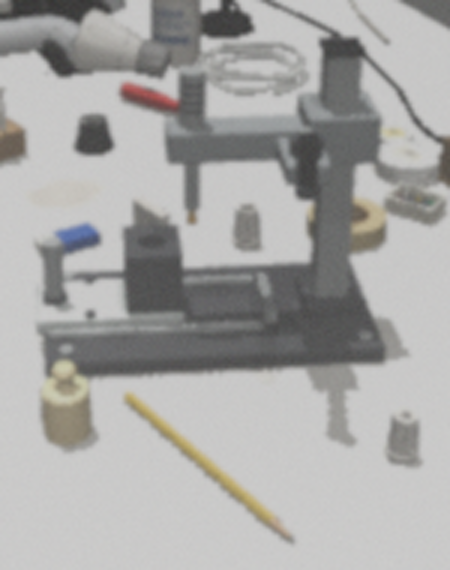

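```bash
cat >> h.py <<'E'
def ray(i,u,v,z):
    f=200/np.tan(np.radians(i["vertical_fov"])/2); T=np.array(i["cam_to_world"])
    r=T[:3,:3]@np.array([(u-i["cx"])/f,-(v-i["cy"])/f,-1]); o=T[:3,3]
    return o+r*(z-o[2])/r[2]
def med(P,u,v,r=1): return np.nanmedian(P[int(v)-r:int(v)+r+1,int(u)-r:int(u)+r+1].reshape(-1,3),0)
E
python3 - <<'E'
from h import *
np.set_printoptions(precision=4,suppress=True)
C={n:robot.camera_info(n) for n in("top","side")}
D={n:np.load(n+"0.npy") for n in C}
def full(n,x,y):
    o,k=((265,140),4) if n=="top" else ((255,155),3)
    return o[0]+(x+.5)/k-.5,o[1]+(y+.5)/k-.5
for n,nm,x,y,z in [("top","col",318,86,.215),("top","bore",232,313,.071),("top","post",191,404,.074),("top","knob",252,240,.2),("top","pin",445,216,.17),("top","axis",360,172,.17),
  ("top","TL",240,97,.014),("top","BL",113,388,.014),("top","BR",268,455,.014),
  ("top","col3",133,155,.034),("top","col1",512,222,.031),("top","weight",351,466,.045),("top","tape",165,47,.018),("top","block",72,246,.03),("top","pencilL",335,400,.007),("top","pencilR",560,366,.007),("top","eraser",40,338,.012),
  ("side","col",342,46,.215),("side","bore",153,240,.071),("side","post",50,240,.074),("side","knob",191,72,.2),("side","pin",305,140,.175),("side","tip",192,220,.1)]:
    u,v=full(n,x,y); print(n,nm,np.round([u,v],1),ray(C[n],u,v,z),"depth",med(D[n],round(u),round(v)))
# gauge mask fit: dark base points at z .014
for n in C:
    img=cv2.imread(f"pics/{n}0.png").max(2); P=D[n]
    m=(img<95)&(abs(P[...,2]-.014)<.006)&(abs(P[...,0]-.58)<.16)&(abs(P[...,1]+.03)<.13)
    l,lab,st,ce=cv2.connectedComponentsWithStats(m.astype(np.uint8)); k=1+st[1:,4].argmax()
    print(n,st[k],cv2.minAreaRect((P[lab==k][:,:2]*1000).astype(np.float32)))
E
```

```text
top col [344.1 161.1] [ 0.6804 -0.0225  0.215 ] depth [ 0.681  -0.0222  0.214 ]
top bore [322.6 217.9] [0.5578 0.0162 0.071 ] depth [0.5611 0.0155 0.048 ]
top post [312.4 240.6] [0.4934 0.0367 0.074 ] depth [0.4923 0.0375 0.074 ]
top knob [327.6 199.6] [0.5842 0.0073 0.2   ] depth [0.584  0.0063 0.1992]
top pin [375.9 193.6] [ 0.6184 -0.1107  0.17  ] depth [ 0.6119 -0.1084  0.1952]
top axis [354.6 182.6] [ 0.6407 -0.0553  0.17  ] depth [ 0.6392 -0.0562  0.1736]
top TL [324.6 163.9] [0.7251 0.0286 0.014 ] depth [0.7263 0.0274 0.0086]
top BL [292.9 236.6] [0.5042 0.0945 0.014 ] depth [0.5039 0.0943 0.0097]
top BR [331.6 253.4] [ 0.4696 -0.0189  0.014 ] depth [ 0.4707 -0.0201  0.    ]
top col3 [297.9 178.4] [0.6686 0.0992 0.034 ] depth [0.6737 0.1016 0.0079]
top col1 [392.6 195.1] [ 0.6502 -0.173   0.031 ] depth [ 0.6522 -0.1757  0.0283]
top weight [352.4 256.1] [ 0.4664 -0.0751  0.045 ] depth [ 0.4663 -0.0738  0.049 ]
top tape [305.9 151.4] [0.7557 0.0871 0.018 ] depth [0.7628 0.0879 0.0006]
top block [282.6 201.1] [0.5991 0.1344 0.03  ] depth [0.6006 0.1338 0.0271]
top pencilL [348.4 
[... 249 characters left out ...]
.6827 -0.0252  0.215 ] depth [ 0.6822 -0.029   0.2166]
side bore [305.7 234.7] [0.5632 0.017  0.071 ] depth [0.5661 0.0222 0.0669]
side post [271.3 234.7] [0.4942 0.0388 0.074 ] depth [0.4923 0.0342 0.0758]
side knob [318.3 178.7] [0.5865 0.0034 0.2   ] depth [ 0.5844 -0.0004  0.201 ]
side pin [356.3 201.3] [ 0.6333 -0.0725  0.175 ] depth [ 0.61   -0.1133  0.197 ]
side tip [318.7 228. ] [ 0.5798 -0.0154  0.1   ] depth [0.5879 0.0034 0.0885]
top [324 188  34  65 743] ((570.059326171875, -20.774444580078125), (51.20062255859375, 189.95606994628906), 72.73747253417969)
side [282 251 100  28 760] ((604.9508056640625, -19.241798400878906), (90.50186157226562, 205.3227996826172), 72.5281982421875)
```

```bash
cat >> h.py <<'E'
from scipy.spatial.transform import Rotation as R
YAW=-0.302; ex=np.array([np.cos(YAW),np.sin(YAW),0]); ey=np.array([-ex[1],ex[0],0]); P0=np.array([.585,.0065,0])
def G(x,y,z): return P0+x*ex+y*ey+[0,0,z]
def todo(target,yaw):
    "remaining shift (mm) in the tool frame and twist; yaw = world angle of tool x, tool pointing down"
    s=robot.read_state(); Rt=R.from_rotvec(s["orientation"])
    goal=R.from_matrix(np.array([[np.cos(yaw),np.sin(yaw),0],[np.sin(yaw),-np.cos(yaw),0],[0,0,-1]]).T.T)
    print("t",s["t"],"pos",s["tool_pos"].round(4),"F",s["force"].round(1),"shift",(Rt.inv().apply(target-s["tool_pos"])*1000).round(1),"shift(after turn)",(goal.inv().apply(target-s["tool_pos"])*1000).round(1),"twist",(Rt.inv()*goal).as_rotvec().round(3))
E
python3 - <<'E'
from h import *
np.set_printoptions(precision=4,suppress=True)
D=np.load("top0.npy")
print(D[213:224,317:329,2].round(3))
i=robot.camera_info("side")
for y in(220,224): print([(z,(ray(i,318.7,155+(y+.5)/3-.5,z)[:2]-P0[:2]).round(4)) for z in(.075,.08,.085,.09,.095)])
todo(G(-.117,0,.12)+[0,.003,0],YAW)
E
python3 -m pendant '[{"translation":[33,-37,0],"twist":[0,0,0],"grip":-1},{"translation":[33,-37,0],"twist":[0,0,0],"grip":-1},{"translation":[33,-37,0],"twist":[0,0,0],"grip":-1},{"translation":[33,-37,0],"twist":[0,0,0],"grip":-1},{"translation":[33,-37,0],"twist":[0,0,0],"grip":-1},{"translation":[33,-37,0],"twist":[0,0,0],"grip":-1},{"translation":[33,-37,0],"twist":[0,0,0],"grip":-1},{"translation":[33,-37,0],"twist":[0,0,0],"grip":-1},{"translation":[33,-37,0],"twist":[0,0,0],"grip":-1},{"translation":[33,-37,0],"twist":[0,0,0],"grip":-1}]' 20
python3 - <<'E'
from h import *
todo(np.array([.474,.0427,.12]),YAW)
E
```

```text
[[0.069 0.071 0.069 0.07  0.073 0.07  0.074 0.073 0.069 0.071 0.069 0.07 ]
 [0.072 0.071 0.073 0.073 0.073 0.071 0.068 0.073 0.071 0.068 0.069 0.068]
 [0.069 0.07  0.07  0.064 0.055 0.052 0.054 0.056 0.067 0.069 0.07  0.069]
 [0.075 0.07  0.069 0.05  0.048 0.05  0.047 0.051 0.056 0.075 0.072 0.074]
 [0.071 0.074 0.051 0.054 0.045 0.05  0.05  0.048 0.047 0.073 0.071 0.07 ]
 [0.071 0.075 0.045 0.046 0.049 0.045 0.045 0.055 0.049 0.072 0.069 0.071]
 [0.07  0.069 0.073 0.048 0.049 0.045 0.046 0.048 0.049 0.069 0.071 0.074]
 [0.068 0.074 0.072 0.05  0.048 0.044 0.048 0.053 0.073 0.072 0.072 0.072]
 [0.071 0.069 0.067 0.074 0.071 0.067 0.068 0.071 0.071 1.21  0.07  0.071]
 [0.072 0.071 0.073 0.072 0.075 0.074 0.07  0.07  0.071 0.072 0.074 0.069]
 [0.067 0.071 0.069 0.067 0.075 0.07  0.072 0.071 0.073 0.07  0.068 0.071]]
[(0.075, array([0.0122, 0.021 ])), (0.08, array([0.0088, 0.0124])), (0.085, array([0.0053, 0.0038])), (0.09, array([ 0.0018, -0.0048])), (0.095, array([-0.0016, -0.0134]))]
[(0.075, array([0.01  , 0.0154])), (0.08, array([0.0066, 0.0069])), (0.085, array([ 0.0031, -0.0017])), (0.09, array([-0.0003, -0.0102])), (0.095, array([-0.0038, -0.0187]))]
t 0.1 pos [ 0.1587 -0.5781  0.2177] F [-0.1  0.1 -1.1] shift [ 468.1 -516.8   98.6] shift(after turn) [ 115.2 -687.8   97.7] twist [-0.002  0.     0.57 ]
t: 1.1
tool_pos: [0.3771, -0.1299, 0.2127]
orientation: [-3.105, -0.4, 0.003]
force: [0.7, -0.3, -0.3]
opening: 0.0172
t 1.1 pos [ 0.3771 -0.1299  0.2127] F [ 0.7 -0.3 -0.3] shift [ 137.6 -141.3   94.3] shift(after turn) [  41.2 -193.6   92.7] twist [-0.011  0.004  0.559]
```

```bash
python3 -m pendant '[{"translation":[0,0,0],"twist":[0,0,0.14],"grip":-1},{"translation":[0,0,0],"twist":[0,0,0.14],"grip":-1},{"translation":[0,0,0],"twist":[0,0,0.14],"grip":-1},{"translation":[0,0,0],"twist":[0,0,0.14],"grip":-1},{"translation":[8,-38,0],"twist":[0,0,0],"grip":-1},{"translation":[8,-38,0],"twist":[0,0,0],"grip":-1},{"translation":[8,-38,0],"twist":[0,0,0],"grip":-1},{"translation":[8,-38,0],"twist":[0,0,0],"grip":-1},{"translation":[8,-38,0],"twist":[0,0,0],"grip":-1},{"translation":[0,0,0],"twist":[0,0,0],"grip":-1}]' 20
python3 - <<'E'
from h import *
todo(np.array([.474,.0427,.042]),YAW)
E
```

```text
t: 2.1
tool_pos: [0.4772, 0.0533, 0.2111]
orientation: [-3.091, 0.494, 0.013]
force: [0.0, -0.7, 0.5]
opening: 0.0008
t 2.1 pos [0.4772 0.0533 0.2111] F [ 0.  -0.7  0.5] shift [  2.   12.8 169. ] shift(after turn) [1.000e-01 1.100e+01 1.691e+02] twist [-0.01   0.01  -0.015]
```

```bash
python3 -m pendant '[{"translation":[-2,6,0],"twist":[-0.01,0.01,-0.015],"grip":-1},{"translation":[0,6,25],"twist":[0,0,0],"grip":-1},{"translation":[0,0,25],"twist":[0,0,0],"grip":-1},{"translation":[0,0,25],"twist":[0,0,0],"grip":-1},{"translation":[0,0,25],"twist":[0,0,0],"grip":-1},{"translation":[0,0,25],"twist":[0,0,0],"grip":-1},{"translation":[0,0,20],"twist":[0,0,0],"grip":-1},{"translation":[0,0,15],"twist":[0,0,0],"grip":-1},{"translation":[0,0,0],"twist":[0,0,0],"grip":-1},{"translation":[0,0,0],"twist":[0,0,0],"grip":-1}]' 20
python3 - <<'E'
from h import *
p,d,i=cam("side"); cv2.imwrite("pics/s1.png",cv2.resize(p[130:290,220:420,::-1],None,fx=3,fy=3))
todo(np.array([.474,.0427,.042]),YAW)
E
```

```text
t: 3.1
tool_pos: [0.4651, 0.0308, 0.0455]
orientation: [3.097, -0.469, 0.002]
force: [0.7, 0.3, 0.5]
opening: 0.0003
t 3.15 pos [0.4651 0.0309 0.0455] F [ 0.7 -0.4  0.7] shift [  5.  -14.    3.4] shift(after turn) [  5.  -13.9   3.5] twist [ 0.009 -0.003  0.002]
```

View pics/s1.png

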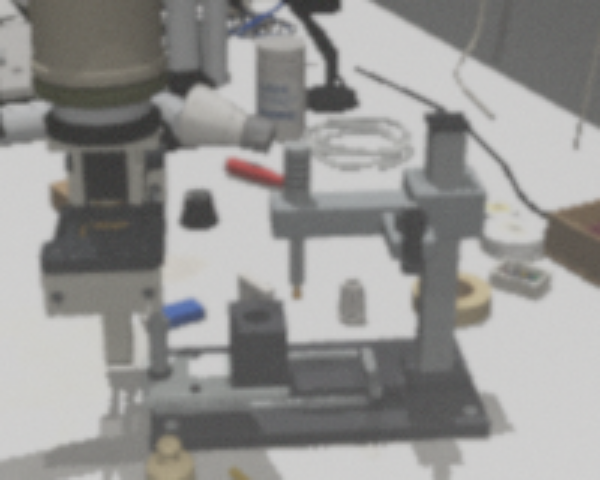

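The closed fingers at (118,330) are behind the post (158,345) with a gap. I'll correct sideways, then push.

```bash
python3 -m pendant '[{"translation":[0,-7,1],"twist":[0,0,0],"grip":-1},{"translation":[0,-7,1],"twist":[0,0,0],"grip":-1},{"translation":[3,0,0],"twist":[0,0,0],"grip":-1},{"translation":[4,0,0],"twist":[0,0,0],"grip":-1},{"translation":[4,0,0],"twist":[0,0,0],"grip":-1},{"translation":[4,0,0],"twist":[0,0,0],"grip":-1},{"translation":[4,0,0],"twist":[0,0,0],"grip":-1},{"translation":[4,0,0],"twist":[0,0,0],"grip":-1},{"translation":[4,0,0],"twist":[0,0,0],"grip":-1},{"translation":[4,0,0],"twist":[0,0,0],"grip":-1}]' 20
python3 - <<'E'
from h import *
todo(np.array([.474,.0427,.042]),YAW)
E
```

```text
t: 4.15
tool_pos: [0.5029, 0.0358, 0.0468]
orientation: [3.098, -0.467, 0.006]
force: [-2.7, 2.3, 1.7]
opening: 0.0003
t 4.15 pos [0.5029 0.0358 0.0468] F [-2.7  2.3  1.7] shift [-29.7   1.9   4.7] shift(after turn) [-29.7   2.    4.8] twist [ 0.007 -0.005  0.002]
```

```bash
python3 -m pendant '[{"translation":[2,0,0],"twist":[0,0,0],"grip":-1},{"translation":[2,0,0],"twist":[0,0,0],"grip":-1},{"translation":[2,0,0],"twist":[0,0,0],"grip":-1},{"translation":[2,0,0],"twist":[0,0,0],"grip":-1},{"translation":[2,0,0],"twist":[0,0,0],"grip":-1},{"translation":[2,0,0],"twist":[0,0,0],"grip":-1},{"translation":[2,0,0],"twist":[0,0,0],"grip":-1},{"translation":[2,0,0],"twist":[0,0,0],"grip":-1},{"translation":[2,0,0],"twist":[0,0,0],"grip":-1},{"translation":[2,0,0],"twist":[0,0,0],"grip":-1}]' 20
python3 - <<'E'
from h import *
todo(np.array([.474,.0427,.042]),YAW)
p,d,i=cam("top"); cv2.imwrite("pics/t2.png",cv2.resize(p[150:270,280:400,::-1],None,fx=5,fy=5,interpolation=2))
E
```

```text
t: 5.15
tool_pos: [0.5059, 0.0347, 0.0466]
orientation: [3.1, -0.466, -0.056]
force: [-14.9, 4.4, 13.0]
opening: 0.0006
t 5.15 pos [0.5059 0.0347 0.0466] F [-14.9   4.4  13. ] shift [-32.7   1.7   5.7] shift(after turn) [-32.8   1.9   4.6] twist [0.012 0.035 0.004]
```

View pics/t2.png

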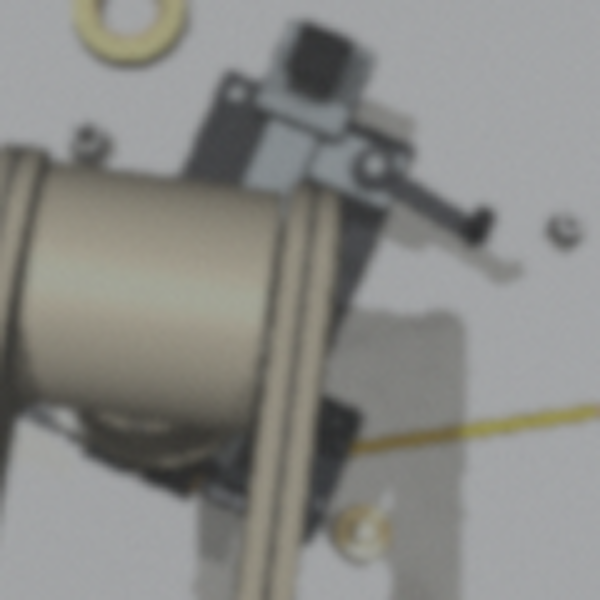

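Stalled at +32.7 mm with 15 N along -x, so the carriage is probably home. I'll back off, lift, and check.

```bash
python3 -m pendant '[{"translation":[-8,0,0],"twist":[0,0.03,0],"grip":-1},{"translation":[-12,0,0],"twist":[0,0,0],"grip":-1},{"translation":[0,0,-25],"twist":[0,0,0],"grip":-1},{"translation":[0,0,-25],"twist":[0,0,0],"grip":-1},{"translation":[0,0,-25],"twist":[0,0,0],"grip":-1},{"translation":[0,0,-25],"twist":[0,0,0],"grip":-1},{"translation":[0,0,-25],"twist":[0,0,0],"grip":0},{"translation":[0,0,-25],"twist":[0,0,0],"grip":0.2},{"translation":[0,0,-25],"twist":[0,0,0],"grip":0.2},{"translation":[0,0,-15],"twist":[0,0,0],"grip":0.2}]' 20
python3 - <<'E'
from h import *
p,d,i=cam("side"); cv2.imwrite("pics/s2.png",cv2.resize(p[150:290,240:400,::-1],None,fx=4,fy=4,interpolation=2))
todo(np.array([.5845,.0068,.23]),YAW)
P=pts(d,i)
for nm,z in(("post",.074),): pass
E
```

```text
t: 6.2
tool_pos: [0.4842, 0.0425, 0.2414]
orientation: [3.095, -0.464, -0.016]
force: [-0.0, -0.3, 0.9]
opening: 0.0277
t 6.25 pos [0.4852 0.0425 0.2436] F [ 0.1 -0.4  2. ] shift [105.5   4.8  13.1] shift(after turn) [105.4   4.5  13.6] twist [0.013 0.005 0.004]
```

View pics/s2.png

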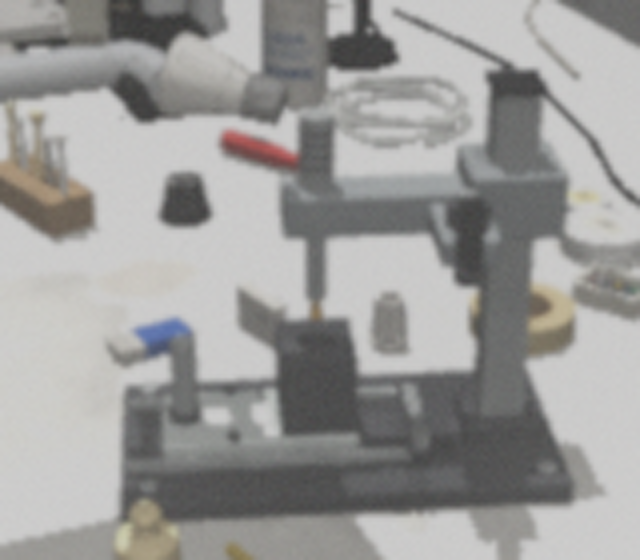

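Workpiece now sits with the bore (318,330) straight below the tip (317,315). Quick numeric check, then over to the knob.

```bash
python3 - <<'E'
from h import *
i=robot.camera_info("side")
a=ray(i,271.3,233.9,.074); b=ray(i,240+182/4-.4,150+337/4-.4,.074); print(a,b,(b-a)@ex, (P0-b)@ex,(P0-b)@ey)
a=ray(i,305.7,234.7,.071); b=ray(i,240+318/4-.4,150+331/4-.4,.071); print(a,b,(b-a)@ex,(P0-b)@ex,(P0-b)@ey)
E
python3 -m pendant '[{"translation":[15,1,0],"twist":[0,0,0],"grip":0.2},{"translation":[30,1,0],"twist":[0,0,0],"grip":0.2},{"translation":[30,1,0],"twist":[0,0,0],"grip":0.2},{"translation":[20,1,0],"twist":[0.013,0.005,0.004],"grip":0.2},{"translation":[10,0,0],"twist":[0,0,0],"grip":0.2},{"translation":[0,0,0],"twist":[0,0,0],"grip":0.2},{"translation":[0,0,0],"twist":[0,0,0],"grip":0.2},{"translation":[0,0,0],"twist":[0,0,0],"grip":0.2},{"translation":[0,0,0],"twist":[0,0,0],"grip":0.2},{"translation":[0,0,0],"twist":[0,0,0],"grip":0.2}]' 20
python3 - <<'E'
from h import *
todo(np.array([.5845,.0068,.169]),YAW)
E
```

```text
[0.49508164 0.04198929 0.074     ] [0.52223458 0.03139916 0.074     ] 0.02907391716710026 0.06733064914857517 -0.005103977707765644
[0.56324392 0.01686626 0.071     ] [0.59349709 0.01585101 0.071     ] 0.029185981302219676 -0.005331266520376286 -0.011455108843286134
t: 7.25
tool_pos: [0.5842, 0.0083, 0.2384]
orientation: [-3.106, 0.469, 0.008]
force: [-0.1, 0.5, 0.5]
opening: 0.0559
t 7.25 pos [0.5842 0.0083 0.2384] F [-0.1  0.5  0.5] shift [ 1.1  1.3 69.4] shift(after turn) [ 0.7  1.3 69.4] twist [0.001 0.005 0.003]
```

```bash
python3 -m pendant '[{"translation":[1,1,14],"twist":[0,0,0],"grip":0.2},{"translation":[0,0,14],"twist":[0,0,0],"grip":0.2},{"translation":[0,0,14],"twist":[0,0,0],"grip":0.2},{"translation":[0,0,14],"twist":[0,0,0],"grip":0.2},{"translation":[0,0,8],"twist":[0,0,0],"grip":0.2},{"translation":[0,0,4],"twist":[0,0,0],"grip":0.2},{"translation":[0,0,0],"twist":[0,0,0],"grip":0.2},{"translation":[0,0,0],"twist":[0,0,0],"grip":-0.4},{"translation":[0,0,0],"twist":[0,0,0],"grip":-0.8},{"translation":[0,0,0],"twist":[0,0,0],"grip":-0.8}]' 25
python3 - <<'E'
from h import *
p,d,i=cam("side"); cv2.imwrite("pics/s3.png",cv2.resize(p[130:270,240:400,::-1],None,fx=4,fy=4,interpolation=2))
todo(np.array([.5845,.0068,.169]),YAW)
E
```

```text
t: 8.25
tool_pos: [0.5834, 0.0074, 0.1635]
orientation: [-3.107, 0.468, 0.01]
force: [0.4, -0.3, 0.3]
opening: 0.0364
t 8.3 pos [0.5835 0.0074 0.1637] F [-0.3 -0.6  0.1] shift [ 1.1  0.3 -5.4] shift(after turn) [ 1.2  0.3 -5.3] twist [0.001 0.006 0.003]
```

View pics/s3.png

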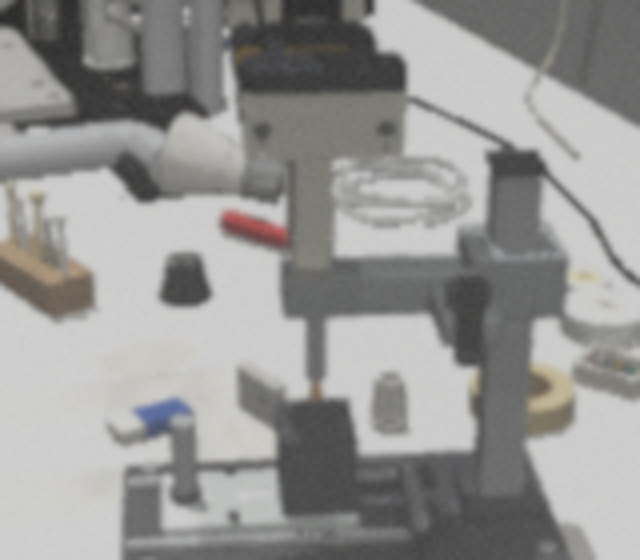

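Fingers straddle the knob with tips just above the arm. I'll raise 4 mm and close.

```bash
python3 -m pendant '[{"translation":[1,0,-4],"twist":[0,0,0],"grip":-0.4},{"translation":[0,0,0],"twist":[0,0,0],"grip":-0.8},{"translation":[0,0,0],"twist":[0,0,0],"grip":-0.8},{"translation":[0,0,0],"twist":[0,0,0],"grip":-0.8},{"translation":[0,0,0],"twist":[0,0,0],"grip":-0.8},{"translation":[0,0,0],"twist":[0,0,0],"grip":-0.8},{"translation":[0,0,3],"twist":[0,0,0],"grip":-0.8},{"translation":[0,0,3],"twist":[0,0,0],"grip":-0.8},{"translation":[0,0,3],"twist":[0,0,0],"grip":-0.8},{"translation":[0,0,3],"twist":[0,0,0],"grip":-0.8}]' 25
python3 - <<'E'
from h import *
todo(np.array([.5845,.0068,.169]),YAW)
E
```

```text
t: 9.3
tool_pos: [0.5851, 0.0067, 0.1574]
orientation: [3.106, -0.468, -0.006]
force: [-2.7, -0.2, 2.8]
opening: 0.0176
t 9.3 pos [0.5851 0.0067 0.1574] F [-2.7 -0.2  2.8] shift [ -0.6   0.1 -11.6] shift(after turn) [ -0.6   0.  -11.6] twist [0.001 0.004 0.003]
```

```bash
python3 -m pendant '[{"translation":[0,0,2],"twist":[0,0,0],"grip":-0.8},{"translation":[0,0,2],"twist":[0,0,0],"grip":-0.8},{"translation":[0,0,2],"twist":[0,0,0],"grip":-0.8},{"translation":[0,0,2],"twist":[0,0,0],"grip":-0.8},{"translation":[0,0,2],"twist":[0,0,0],"grip":-0.8},{"translation":[0,0,2],"twist":[0,0,0],"grip":-0.8},{"translation":[0,0,2],"twist":[0,0,0],"grip":-0.8},{"translation":[0,0,2],"twist":[0,0,0],"grip":-0.8},{"translation":[0,0,2],"twist":[0,0,0],"grip":-0.8},{"translation":[0,0,1],"twist":[0,0,0],"grip":-0.8}]'
python3 -m pendant '[{"translation":[0,0,0.4],"twist":[0,0,0],"grip":-0.8},{"translation":[0,0,0.4],"twist":[0,0,0],"grip":-0.8},{"translation":[0,0,0.4],"twist":[0,0,0],"grip":-0.8},{"translation":[0,0,0.4],"twist":[0,0,0],"grip":-0.8},{"translation":[0,0,0.4],"twist":[0,0,0],"grip":-0.8},{"translation":[0,0,0.4],"twist":[0,0,0],"grip":-0.8},{"translation":[0,0,0.4],"twist":[0,0,0],"grip":-0.8},{"translation":[0,0,0.4],"twist":[0,0,0],"grip":-0.8},{"translation":[0,0,0.4],"twist":[0,0,0],"grip":-0.8},{"translation":[0,0,0.4],"twist":[0,0,0],"grip":-0.8}]'
```

```text
t: 10.3
tool_pos: [0.5851, 0.0067, 0.1364]
orientation: [3.106, -0.468, -0.006]
force: [-2.1, -0.8, 3.3]
opening: 0.0175
t: 11.3
tool_pos: [0.5851, 0.0067, 0.1329]
orientation: [3.106, -0.468, -0.005]
force: [-2.9, -0.2, 5.5]
opening: 0.0175
```

```bash
python3 -m pendant '[{"translation":[0,0,0.1],"twist":[0,0,0],"grip":-0.8},{"translation":[0,0,0.1],"twist":[0,0,0],"grip":-0.8},{"translation":[0,0,0.1],"twist":[0,0,0],"grip":-0.8},{"translation":[0,0,0.1],"twist":[0,0,0],"grip":-0.8},{"translation":[0,0,0.1],"twist":[0,0,0],"grip":-0.8},{"translation":[0,0,0.1],"twist":[0,0,0],"grip":-0.8},{"translation":[0,0,0.1],"twist":[0,0,0],"grip":-0.8},{"translation":[0,0,0.1],"twist":[0,0,0],"grip":-0.8},{"translation":[0,0,0.1],"twist":[0,0,0],"grip":-0.8},{"translation":[0,0,0.1],"twist":[0,0,0],"grip":-0.8}]'
python3 - <<'E'
from h import *
F=[]
for k in range(4):
    p,d,i=cam("side"); F.append(robot.read_state()["force"][2])
print(F)
E
```

```text
t: 12.3
tool_pos: [0.5851, 0.0067, 0.1329]
orientation: [3.106, -0.468, -0.005]
force: [-2.4, 0.6, 5.2]
opening: 0.0174
[np.float64(5.6200442631737895), np.float64(4.945122955370666), np.float64(5.045445019971223), np.float64(4.796001687118492)]
```

```bash
python3 -m pendant '[{"translation":[0,0,0],"twist":[0,0,0],"grip":-0.8},{"translation":[0,0,0],"twist":[0,0,0],"grip":-0.8},{"translation":[0,0,0],"twist":[0,0,0],"grip":-0.8},{"translation":[0,0,0],"twist":[0,0,0],"grip":-0.8},{"translation":[0,0,0],"twist":[0,0,0],"grip":-0.8},{"translation":[0,0,0],"twist":[0,0,0],"grip":-0.8},{"translation":[0,0,0.5],"twist":[0,0,0],"grip":-0.8},{"translation":[0,0,0.5],"twist":[0,0,0],"grip":-0.8},{"translation":[0,0,0.5],"twist":[0,0,0],"grip":-0.8},{"translation":[0,0,0.5],"twist":[0,0,0],"grip":-0.8}]'
python3 - <<'E'
from h import *
F=[]
for k in range(4):
    p,d,i=cam("top"); s=robot.read_state(); F.append((s["force"][2].round(2),s["tool_pos"][2].round(5)))
print(F)
E
```

```text
t: 13.5
tool_pos: [0.5851, 0.0067, 0.1318]
orientation: [3.106, -0.468, -0.005]
force: [-4.1, -0.1, 6.4]
opening: 0.0175
[(np.float64(7.22), np.float64(0.13183)), (np.float64(5.58), np.float64(0.1318)), (np.float64(6.61), np.float64(0.13181)), (np.float64(7.5), np.float64(0.13179))]
```

```bash
python3 -m pendant '[{"translation":[0,0,0],"twist":[0,0,0],"grip":-0.8},{"translation":[0,0,0],"twist":[0,0,0],"grip":-0.8},{"translation":[0,0,0],"twist":[0,0,0],"grip":-0.8},{"translation":[0,0,0],"twist":[0,0,0],"grip":-0.8},{"translation":[0,0,0],"twist":[0,0,0],"grip":-0.8},{"translation":[0,0,0],"twist":[0,0,0],"grip":-0.8},{"translation":[0,0,0],"twist":[0,0,0],"grip":-0.8},{"translation":[0,0,0],"twist":[0,0,0],"grip":-0.8},{"translation":[0,0,0.5],"twist":[0,0,0],"grip":-0.8},{"translation":[0,0,0.5],"twist":[0,0,0],"grip":-0.8}]'
python3 - <<'E'
from h import *
F=[]
for k in range(8):
    p,d,i=cam("top"); s=robot.read_state(); F.append(s["force"][2].round(2))
print(F,np.mean(F),s["tool_pos"])
E
```

```text
t: 14.7
tool_pos: [0.5851, 0.0067, 0.1315]
orientation: [3.106, -0.468, -0.005]
force: [-4.1, 0.1, 7.9]
opening: 0.0175
[np.float64(5.83), np.float64(7.53), np.float64(6.26), np.float64(7.3), np.float64(7.0), np.float64(7.15), np.float64(6.92), np.float64(7.83)] 6.977499999999999 [0.58512342 0.00666645 0.13148929]
```

```bash
python3 -m pendant '[{"translation":[0,0,0],"twist":[0,0,0],"grip":-0.8},{"translation":[0,0,0],"twist":[0,0,0],"grip":-0.8},{"translation":[0,0,0],"twist":[0,0,0],"grip":-0.8},{"translation":[0,0,0],"twist":[0,0,0],"grip":-0.8},{"translation":[0,0,0],"twist":[0,0,0],"grip":-0.8},{"translation":[0,0,0],"twist":[0,0,0],"grip":-0.8},{"translation":[0,0,0],"twist":[0,0,0],"grip":-0.8},{"translation":[0,0,0],"twist":[0,0,0],"grip":-0.8},{"translation":[0,0,0],"twist":[0,0,0],"grip":-0.8},{"translation":[0,0,0.9],"twist":[0,0,0],"grip":-0.8}]'
python3 - <<'E'
from h import *
F=[]
for k in range(8):
    p,d,i=cam("side"); s=robot.read_state(); F.append(s["force"][2].round(2))
print(F,np.mean(F),s["tool_pos"])
E
```

```text
t: 16.1
tool_pos: [0.5851, 0.0067, 0.131]
orientation: [3.106, -0.468, -0.004]
force: [-4.9, -0.3, 9.7]
opening: 0.0176
[np.float64(8.51), np.float64(6.86), np.float64(6.97), np.float64(7.19), np.float64(7.91), np.float64(7.35), np.float64(7.09), np.float64(6.74)] 7.327500000000001 [0.58512564 0.00668248 0.1309105 ]
```

```bash
python3 -m pendant '[{"translation":[0,0,0],"twist":[0,0,0],"grip":-0.8},{"translation":[0,0,0],"twist":[0,0,0],"grip":-0.8},{"translation":[0,0,0],"twist":[0,0,0],"grip":-0.8},{"translation":[0,0,0],"twist":[0,0,0],"grip":-0.8},{"translation":[0,0,0],"twist":[0,0,0],"grip":-0.8},{"translation":[0,0,0],"twist":[0,0,0],"grip":-0.8},{"translation":[0,0,0],"twist":[0,0,0],"grip":-0.8},{"translation":[0,0,0],"twist":[0,0,0],"grip":-0.8},{"translation":[0,0,-0.4],"twist":[0,0,0],"grip":-0.8},{"translation":[0,0,-0.4],"twist":[0,0,0],"grip":-0.8}]'
python3 - <<'E'
from h import *
F=[]
for k in range(8):
    p,d,i=cam("side"); s=robot.read_state(); F.append(s["force"][2].round(2))
print(F,np.mean(F),s["tool_pos"])
E
```

```text
t: 17.5
tool_pos: [0.585, 0.0067, 0.1309]
orientation: [3.106, -0.468, -0.005]
force: [-0.4, -1.7, 0.4]
opening: 0.0177
[np.float64(1.43), np.float64(-0.47), np.float64(-0.88), np.float64(-1.63), np.float64(-1.15), np.float64(-1.38), np.float64(-1.18), np.float64(-0.89)] -0.7687499999999999 [0.58504121 0.00666985 0.13109751]
```

```bash
python3 -m pendant '[{"translation":[0,0,0],"twist":[0,0,0],"grip":-0.8},{"translation":[0,0,0],"twist":[0,0,0],"grip":-0.8},{"translation":[0,0,0],"twist":[0,0,0],"grip":-0.8},{"translation":[0,0,0],"twist":[0,0,0],"grip":-0.8},{"translation":[0,0,0],"twist":[0,0,0],"grip":-0.8},{"translation":[0,0,0],"twist":[0,0,0],"grip":-0.8},{"translation":[0,0,0],"twist":[0,0,0],"grip":-0.8},{"translation":[0,0,0],"twist":[0,0,0],"grip":-0.8},{"translation":[0,0,-0.4],"twist":[0,0,0],"grip":-0.8},{"translation":[0,0,-0.4],"twist":[0,0,0],"grip":-0.8}]'
python3 - <<'E'
from h import *
F=[]
for k in range(8):
    p,d,i=cam("side"); s=robot.read_state(); F.append(s["force"][2].round(2))
print(F,np.mean(F),s["tool_pos"])
E
```

```text
t: 18.9
tool_pos: [0.585, 0.0067, 0.1317]
orientation: [3.106, -0.468, -0.005]
force: [1.4, -0.5, -2.8]
opening: 0.0172
[np.float64(-2.54), np.float64(-2.96), np.float64(-1.63), np.float64(-1.92), np.float64(-2.99), np.float64(-2.58), np.float64(-2.21), np.float64(-2.7)] -2.44125 [0.58501539 0.00671521 0.1317191 ]
```

Lifting took only about 2.5–3 N instead of 7 N, so the spring is carrying about 4 N, which agrees with the push readings. Release, lift, and move towards the lever pin.

```bash
python3 -m pendant '[{"translation":[0,0,0],"twist":[0,0,0],"grip":-0.4},{"translation":[0,0,0],"twist":[0,0,0],"grip":0},{"translation":[0,0,0],"twist":[0,0,0],"grip":0.1},{"translation":[0,0,0],"twist":[0,0,0],"grip":0.1},{"translation":[0,0,0],"twist":[0,0,0],"grip":0.1},{"translation":[0,0,-15],"twist":[0,0,0],"grip":0.1},{"translation":[0,0,-25],"twist":[0,0,0],"grip":0.1},{"translation":[0,0,-25],"twist":[0,0,0],"grip":0.1},{"translation":[0,0,-25],"twist":[0,0,0],"grip":0.1},{"translation":[0,0,-10],"twist":[0,0,0],"grip":-0.5}]' 20
python3 -m pendant '[{"translation":[10,25,0],"twist":[0,0,0],"grip":-1},{"translation":[20,28,0],"twist":[0,0,0],"grip":-1},{"translation":[20,28,0],"twist":[0,0,0],"grip":-1},{"translation":[25,28,0],"twist":[0,0,0],"grip":-1},{"translation":[20,22,0],"twist":[0,0,0],"grip":-1},{"translation":[0,0,0],"twist":[0,0,-0.14],"grip":-1},{"translation":[0,0,0],"twist":[0,0,-0.14],"grip":-1},{"translation":[0,0,0],"twist":[0,0,-0.14],"grip":-1},{"translation":[0,0,0],"twist":[0,0,-0.14],"grip":-1},{"translation":[0,0,0],"twist":[0,0,-0.14],"grip":-1}]'
python3 - <<'E'
from h import *
for n in("side","top"):
    p,d,i=cam(n); np.save(n+"1.npy",pts(d,i)); np.save(n+"1i.npy",p)
a=np.load("side1i.npy")[150:290,240:400,::-1]; b=np.load("top1i.npy")[140:260,280:410,::-1]
c=np.zeros((600,800,3),np.uint8)
a=cv2.resize(a,(400,350),interpolation=2); b=cv2.resize(b,(400,369),interpolation=2)
c[:350,:400]=a; c[:369,400:]=b; cv2.imwrite("pics/m1.png",c[:370])
todo(G(.095,-.12,.143),YAW+1.07)
E
```

```text
t: 20.3
tool_pos: [0.584, 0.007, 0.2379]
orientation: [3.106, -0.468, -0.009]
force: [0.4, -0.4, 0.9]
opening: 0.0467
t: 21.3
tool_pos: [0.6394, -0.1528, 0.243]
orientation: [-3.071, -0.664, 0.0]
force: [-0.2, -0.6, -0.3]
opening: 0.0006
t 21.4 pos [ 0.6395 -0.1527  0.243 ] F [-0.8 -0.1 -1.1] shift [  7.2 -14.7 100. ] shift(after turn) [ 11.8 -11.4 100. ] twist [-0.    -0.    -0.346]
```

View pics/m1.png

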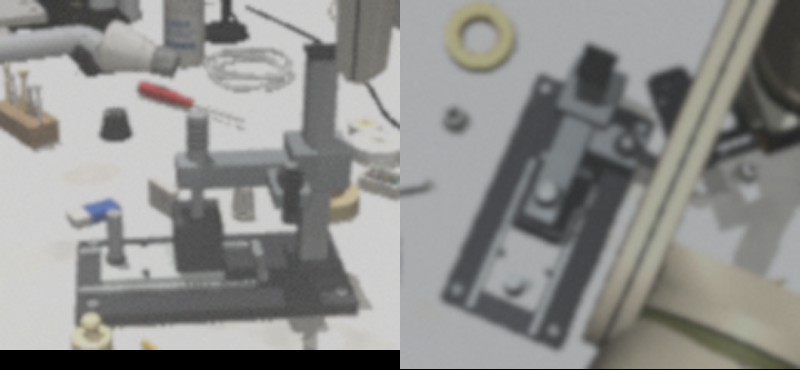

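Slide has stayed down with the stem in the bore; the pin is at side crop (291,170–222). Locate it from depth.

```bash
python3 - <<'E'
from h import *
np.set_printoptions(precision=3,suppress=True)
P=np.load("side1.npy"); I=np.load("side1i.npy").max(2)
for v in range(214,244,2): print(v,I[v,351:362],P[v,351:362,2])
M=(I<75); M[:214]=0; M[242:]=0; M[:,:351]=0; M[:,362:]=0
q=P[M]; g=np.c_[(q-P0)@ex,(q-P0)@ey,q[:,2]]; print(len(q),np.median(g,0),np.percentile(g,[5,95],axis=0))
E
```

```text
214 [143 141 143 145 134 123 118 113 107 104 105] [0.124 0.123 0.124 0.124 0.123 0.127 0.129 0.13  0.129 0.128 0.13 ]
216 [114 108 110 124 138 141 132 119 105 102 100] [0.121 0.132 0.133 0.136 0.137 0.138 0.138 0.137 0.133 0.125 0.125]
218 [106  96  92  84  80  80  82  83  82  93  96] [0.133 0.133 0.132 0.161 0.162 0.161 0.162 0.161 0.161 0.132 0.132]
220 [92 82 83 76 75 73 77 78 74 80 96] [0.13  0.129 0.131 0.159 0.16  0.162 0.161 0.161 0.16  0.131 0.128]
222 [93 81 74 75 71 70 73 69 73 81 93] [0.124 0.127 0.128 0.155 0.157 0.156 0.157 0.157 0.155 0.127 0.124]
224 [120  91  81  75  75  74  73  71  78  90 114] [0.121 0.121 0.128 0.151 0.152 0.152 0.153 0.153 0.152 0.121 0.12 ]
226 [145 130 102  74  74  73  76  73  92 123 139] [0.12  0.12  0.145 0.148 0.148 0.15  0.149 0.147 0.149 0.119 0.12 ]
228 [114 110  90  74  74  72  75  74  80 103 112] [0.117 0.117 0.142 0.144 0.143 0.145 0.145 0.144 0.144 0.116 0.491]
230 [103  96  85  72  73  71  70  74  80  99 104] [0.112 0.114 0.137 0.139 0.14  0.141 0.139 0.139 0.139 0.112 0.113]
232 [112 106  83  75  70  70  74  73  82  97 101] [0.109 0.108 0.134 0.135 0.136 0.136 0.136 0.135 0.134 0.107 0.107]
234 [183 145 102  78  70  70  72  74  77  87  99] [0.002 0.13  0.129 0.131 0.132 0.132 0.132 0.132 0.129 0.072 0.075]
236 [194 152 100  83  78  80  79  78  80  87 100] [0.002 0.125 0.128 0.128 0.128 0.128 0.128 0.128 0.128 0.069 0.071]
238 [199 168 124  91  86  81  84  82  80  86 101] [0.    0.122 0.124 0.125 0.124 0.124 0.125 0.124 0.123 0.064 0.066]
240 [205 202 195 190 184 178 171 140 100  92 106] [0.002 0.003 0.002 0.002 0.002 0.001 0.002 0.002 0.054 0.061 0.06 ]
242 [170 167 167 166 167 167 160 130  97  94 106] [ 0.002  0.002 -0.     0.002  0.015  0.016  0.014  0.015  0.05   0.056
  0.056]
63 [ 0.063 -0.109  0.146] [[ 0.059 -0.111  0.132]
 [ 0.067 -0.107  0.161]]
```

```bash
python3 -m pendant '[{"translation":[0,0,0],"twist":[0,0,-0.115],"grip":-1},{"translation":[0,0,0],"twist":[0,0,-0.115],"grip":-1},{"translation":[0,0,0],"twist":[0,0,-0.115],"grip":-1},{"translation":[5,-5,0],"twist":[0,0,0],"grip":-1},{"translation":[4,-5,0],"twist":[0,0,0],"grip":-1},{"translation":[0,0,10],"twist":[0,0,0],"grip":-1},{"translation":[0,0,15],"twist":[0,0,0],"grip":-1},{"translation":[0,0,15],"twist":[0,0,0],"grip":-1},{"translation":[0,0,5],"twist":[0,0,0],"grip":-1},{"translation":[0,0,0],"twist":[0,0,0],"grip":-1}]' 20
python3 - <<'E'
from h import *
todo(G(.0925,-.122,.145),YAW+1.07)
E
```

```text
t: 22.4
tool_pos: [0.6378, -0.1369, 0.1922]
orientation: [-2.925, -1.141, 0.004]
force: [0.2, 1.1, -0.1]
opening: 0.0007
t 22.4 pos [ 0.6378 -0.1369  0.1922] F [ 0.2  1.1 -0.1] shift [-0.8  0.  47.2] shift(after turn) [-0.9 -0.1 47.2] twist [-0.003  0.002 -0.024]
```

```bash
python3 -m pendant '[{"translation":[-1,0,5],"twist":[0,0,-0.024],"grip":-1},{"translation":[0,0,12],"twist":[0,0,0],"grip":-1},{"translation":[0,0,12],"twist":[0,0,0],"grip":-1},{"translation":[0,0,8],"twist":[0,0,0],"grip":-1},{"translation":[0,0,4],"twist":[0,0,0],"grip":-1},{"translation":[0,0,0],"twist":[0,0,0],"grip":-1},{"translation":[0,0,0],"twist":[0,0,0],"grip":-1},{"translation":[0,0,0],"twist":[0,0,0],"grip":-1},{"translation":[0,0,0],"twist":[0,0,0],"grip":-1},{"translation":[0,0,0],"twist":[0,0,0],"grip":-1}]' 20
python3 - <<'E'
from h import *
p,d,i=cam("side"); cv2.imwrite("pics/s4.png",cv2.resize(p[130:270,260:420,::-1],None,fx=4,fy=4,interpolation=2))
todo(G(.0925,-.122,.145),YAW+1.07)
E
```

```text
t: 23.4
tool_pos: [0.6374, -0.1383, 0.1485]
orientation: [-2.911, -1.178, 0.002]
force: [0.6, 0.5, -0.7]
opening: 0.0001
t 23.45 pos [ 0.6374 -0.1383  0.1486] F [ 0.4 -0.3  0.1] shift [ 0.3 -0.9  3.6] shift(after turn) [ 0.3 -0.9  3.6] twist [-0.002  0.001  0.001]
```

View pics/s4.png

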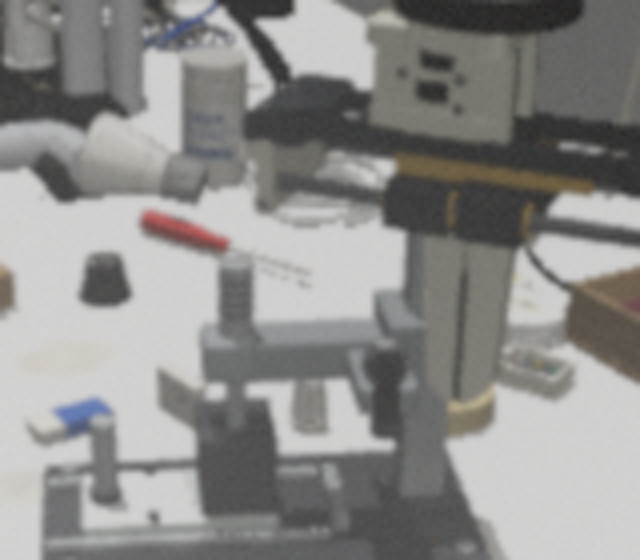

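Closed fingers (460,350) are to the right of the pin (387,385) at its height, with a gap. Now push.

```bash
python3 -m pendant '[{"translation":[0,-4,3],"twist":[0,0,0],"grip":-1},{"translation":[0,-4,0],"twist":[0,0,0],"grip":-1},{"translation":[0,-4,0],"twist":[0,0,0],"grip":-1},{"translation":[0,-4,0],"twist":[0,0,0],"grip":-1},{"translation":[0,-4,0],"twist":[0,0,0],"grip":-1},{"translation":[0,-4,0],"twist":[0,0,0],"grip":-1},{"translation":[0,-4,0],"twist":[0,0,0],"grip":-1},{"translation":[0,-4,0],"twist":[0,0,0],"grip":-1},{"translation":[0,-4,0],"twist":[0,0,0],"grip":-1},{"translation":[0,-4,0],"twist":[0,0,0],"grip":-1}]' 20
python3 - <<'E'
from h import *
todo(G(.0402,-.0887,.145),YAW+1.07)
E
```

```text
t: 24.45
tool_pos: [0.6079, -0.1097, 0.1465]
orientation: [2.91, 1.175, -0.001]
force: [-0.1, -2.7, 1.3]
opening: 0.0005
t 24.45 pos [ 0.6079 -0.1097  0.1465] F [-0.1 -2.7  1.3] shift [  5.8 -21.7   1.5] shift(after turn) [  5.8 -21.7   1.5] twist [ 0.003  0.002 -0.001]
```

```bash
python3 -m pendant '[{"translation":[0.6,-4,0],"twist":[0,0,0],"grip":-1},{"translation":[0.6,-4,0],"twist":[0,0,0],"grip":-1},{"translation":[1,-4,0],"twist":[0,0,0],"grip":-1},{"translation":[1,-3,0],"twist":[0,0,0],"grip":-1},{"translation":[1,-3,0],"twist":[0,0,0],"grip":-1},{"translation":[1,-2,0],"twist":[0,0,0],"grip":-1},{"translation":[0,-2,0],"twist":[0,0,0],"grip":-1},{"translation":[0,-2,0],"twist":[0,0,0],"grip":-1},{"translation":[0,-2,0],"twist":[0,0,0],"grip":-1},{"translation":[0,-2,0],"twist":[0,0,0],"grip":-1}]' 20
python3 - <<'E'
from h import *
todo(G(.0402,-.0887,.145),YAW+1.07)
E
```

```text
t: 25.45
tool_pos: [0.5962, -0.089, 0.1474]
orientation: [2.898, 1.168, 0.012]
force: [8.4, -9.6, -6.6]
opening: 0.0003
t 25.45 pos [ 0.5962 -0.089   0.1474] F [ 8.4 -9.6 -6.6] shift [-0.2  1.3  2.4] shift(after turn) [-0.2  1.4  2.4] twist [ 0.019 -0.001 -0.002]
```

It stalled at the predicted end with about 13 N, so the lever should be at its stop. Back off, lift, and look.

```bash
python3 -m pendant '[{"translation":[0,4,0],"twist":[0,0,0],"grip":-1},{"translation":[0,12,0],"twist":[0,0,0],"grip":-1},{"translation":[0,20,0],"twist":[0,0,0],"grip":-1},{"translation":[0,0,-20],"twist":[0,0,0],"grip":-1},{"translation":[0,0,-25],"twist":[0,0,0],"grip":-1},{"translation":[0,0,-25],"twist":[0,0,0],"grip":-1},{"translation":[-15,25,-25],"twist":[0,0,0],"grip":-1},{"translation":[-20,30,0],"twist":[0,0,0],"grip":-1},{"translation":[-20,30,0],"twist":[0,0,0],"grip":-1},{"translation":[-20,20,0],"twist":[0,0,0],"grip":-1}]' 20
python3 - <<'E'
from h import *
for n in("side","top"):
    p,d,i=cam(n); np.save(n+"2.npy",pts(d,i)); np.save(n+"2i.npy",p)
a=np.load("side2i.npy")[150:290,240:400,::-1]; b=np.load("top2i.npy")[140:260,280:410,::-1]
c=np.zeros((600,800,3),np.uint8)
c[:350,:400]=cv2.resize(a,(400,350),interpolation=2); c[:369,400:]=cv2.resize(b,(400,369),interpolation=2); cv2.imwrite("pics/m2.png",c[:370])
np.set_printoptions(precision=4,suppress=True)
def knob(k):
    P=np.load(f"side{k}.npy"); g=np.stack([(P-P0)@ex,(P-P0)@ey,P[...,2]],-1)
    arm=(abs(g[...,0]-.04)<.02)&(abs(g[...,1])<.006)&(g[...,2]>.1)&(g[...,2]<.18)
    z=g[arm][:,2]; return len(z),np.median(z),np.percentile(z,75)
print(knob(0),knob(1),knob(2))
for k in "12":
    P=np.load(f"side{k}.npy"); I=np.load(f"side{k}i.npy").max(2)
    g=np.stack([(P-P0)@ex,(P-P0)@ey,P[...,2]],-1)
    r=np.hypot(g[...,0]-.07,g[...,1]+.045)
    q=g[(I<90)&(g[...,2]>.133)&(g[...,2]<.164)&(abs(r-.06)<.014)&(g[...,1]<-.05)&(g[...,0]<.08)]
    q=q[:,:2].mean(0)+[0.0,.004]; print("pin",q,"theta",np.arctan2(.07-q[0],-.045-q[1]))
print(robot.read_state()["tool_pos"],robot.read_state()["force"])
E
```

```text
t: 26.45
tool_pos: [0.6431, -0.24, 0.2451]
orientation: [2.903, 1.186, 0.011]
force: [0.2, 0.7, -0.7]
opening: 0.0003
(45, np.float64(0.16152993374681807), np.float64(0.16176749124648881)) (54, np.float64(0.12414126970452191), np.float64(0.12436833265231056)) (40, np.float64(0.12424990497893446), np.float64(0.12464142818207612))
pin [ 0.0627 -0.104 ] theta 0.12304661988551646
pin [ 0.0226 -0.0782] theta 0.9594770757121182
[ 0.6418 -0.2422  0.2441] [ 0.1012 -0.0019 -0.4351]
```

View pics/m2.png

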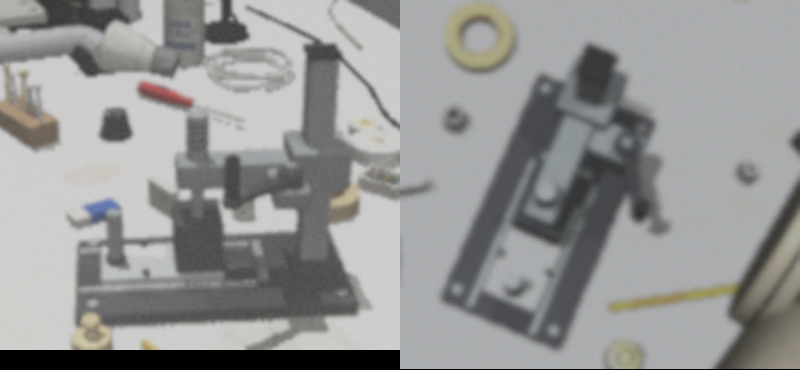

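The lever is turned to about 0.96 rad (pin now at side crop (232,180)). The slide height hasn't changed (arm at 0.1241 → 0.1242 m), the carriage is still home, the loose things are in place, and the robot is clear. I'm handing in.

```bash
python3 -c "
from plant import robot
robot.close_job(); print(robot.read_state()['t'])"
```

```text
the job is handed in; nothing more can be done
the job is handed in; nothing more can be done
```

I measured the bore and handed the job in at about 26.5 s, with no verdict reported. The carriage is home, the tip is pressed on the bottom at about 4 N, and the clamp is locked.

- **Carriage:** I pushed it by the post until it stalled at about 15 N. The camera shows it moved about 29 mm, and the bore ended up under the tip.
- **Slide:** I lowered it by the knob to contact. The push force then rose at about 2 N/mm, which matches the spring. I eased it back about 0.8 mm; lifting took about 2.5 N instead of 7 N, so the tip presses with roughly 4 N. This is inferred from forces at the wrist; the tip's own force could not be read.
- **Clamp:** I pushed the pin round until it stalled at about 13 N. The camera puts the lever at about 0.96 rad. The slide's height stayed the same within about 0.1 mm.
- **Surroundings:** the loose things in view looked unmoved, and the arm is clear of everything.

**Disagreement in the checks:** the gripper's motion put contact at about 34 mm of slide travel, but the camera predicted about 37 mm. The camera also shows a total travel of 37.4 mm, against about 36 mm from the gripper. That is within the roughly 2–3 mm camera error, so I went by the force readings. Bore depth comes out at about 20–23 mm.

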